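# Fit the reel spindle into the arm of a parts counter and hold it there

### The job

The empty reel arm of this component counter has lost its spindle: take the longest shaft out of the rack and thread it upright from above through the arm's upper bushing and then the lower one, until about 20 mm of it stands out below the lower bushing, clear of the bench, so that I can fit its retaining ring and tighten the clamp screws. It is plain and drops through if let go, so finish still holding it in the gripper at that height. Do not shove the arm aside, and leave the other shafts and the things on the bench where they are.

Things in the scene. Friction and masses are not known exactly. Their poses are not given: they have to be found in the camera images.
- spindle: the reel spindle: plain steel shaft, 12 mm in diameter, 160 mm long, 0.14 kg, the longest of the three shafts in the rack. No head or shoulder; bevelled ends, a shallow ring groove 7 mm from the foot and one 10 mm from the top. Starts upright in one of the rack's holes, 33 mm of it inside, free to slide out upwards. Origin at the centre of its foot (lower end face), z along it to its top.
- spindle_foot (a point): centre of the spindle's lower end face
- spindle_top (a point): centre of the spindle's upper end face, 160 mm above the foot
- rack: grey plastic rack fixed to the bench, 70 (x) x 210 (y) x 45 mm high, with three upright 14 mm holes, 33 mm deep, in a row on its centre line at y = -70, 0 and +70 mm; which shaft stands in which varies. Origin at the centre of its underside, y along the row. The other two shafts stand up to 127 mm above the bench, the spindle 172 mm.
- counter: the component counter: grey case 300 x 360 x 165 mm with a sloped keypad front towards the robot and black guide posts on top, to 247 mm. Origin at the centre of its underside, x to the rear, y to the empty arm (the other carries a reel). That arm, two plates one above the other, reaches from a pivot with a 134 mm high steel cap beside the case, 165 mm from the bushings. The pivot is stiff: the arm stays put.
- upper_bushing (a point): centre of the mouth (top face) of the upper brass bushing at the free end of the empty reel arm, 118 mm above the bench. The bore is vertical, 15 mm wide, 14 mm long, its mouth countersunk to 23 mm over the top 5 mm, in a round boss 38 mm across. Nothing stands above it. z up; -y points back along the arm to its pivot.
- lower_bushing (a point): centre of the underside of the lower bushing, exactly below the upper one, 50 mm above the bench (68 mm below upper_bushing). Same bore, length and countersunk mouth; the mouth is 64 mm above the bench, so 40 mm of open gap lies between the two bushings. Only bare bench lies below it.
- short_shaft: bystander in the rack: plain shaft, 12 mm in diameter, 115 mm long. Origin at its foot
- pivot_pin: bystander in the rack: 10 mm pin, 95 mm long, with a 22 mm round head. Origin at its foot
- loose_reel: bystander: component reel lying flat, 178 mm across, 14 mm high. Origin at the centre of its underside
- screwdriver: bystander: screwdriver lying on the bench between the robot and the arm
- hex_key: bystander: L-shaped hex key, 88 x 28 mm, 6 mm thick, lying flat
- collar: bystander: steel shaft collar lying flat, 28 mm across, 11 mm high
- bottle: bystander: white bottle, 56 mm across, 140 mm high, beyond the rack's left end
- parts_tray: bystander: black tray of small hardware, 120 x 90 x 28 mm, at the back

How it is judged (in metres and radians):
On the way, in this order (a step that is already met when the one before it is completed fails the run):
1. the spindle is lifted clear out of the rack (height (world z) of spindle_foot above 0.06 m), for 0.1 s.
2. its foot has come down through the upper bushing into the gap above the lower one (horizontal distance between spindle_foot and upper_bushing below 0.008 m and z of spindle_foot in the frame of upper_bushing below -0.014 m and z of spindle_foot in the frame of lower_bushing above 0.012 m and angle between the z axis of spindle and the z axis of upper_bushing, either way round below 0.15 rad), for 0.05 s.
At the end, for the whole second after the job is handed in: The spindle stands upright (within 0.08 rad) through both bushings, foot within 6 mm and top within 10 mm of their axis, foot 11 to 31 mm below the lower bushing and over 12 mm above the bench, at rest, still gripped by the fingers (over 1 N) through the last second (horizontal distance between spindle_foot and lower_bushing below 0.006 m and horizontal distance between spindle_top and upper_bushing below 0.01 m and angle between the z axis of spindle and the z axis of upper_bushing, either way round below 0.08 rad and z of spindle_top in the frame of upper_bushing above 0.03 m and z of spindle_foot in the frame of lower_bushing between -0.031 and -0.011 m and height (world z) of spindle_foot above 0.012 m and contact force between spindle and the fingers above 1 N and linear speed of spindle below 0.03 m/s); the arm keeps its last pose, push and grip.
It fails at once if the reel arm is shoved aside by more than 15 mm (distance of upper_bushing from where it was at the start of the episode above 0.015 m).
It fails at once if another shaft in the rack is moved by more than 30 mm (distance of any of short_shaft, pivot_pin from where it was at the start of the episode above 0.03 m).
It fails at once if another thing on the bench is moved by more than 30 mm (distance of any of loose_reel, screwdriver, hex_key, collar, bottle, parts_tray from where it was at the start of the episode above 0.03 m).
It also fails if it takes over 40 s, if anything falls off the work surface, if the arm or the gripper's body presses on something with over 40 N, if the wrist force passes 120 N, or if a joint passes its speed limit or range.

### The arm

A 6-joint arm with a two-finger parallel gripper is mounted at the origin on the work surface. World frame = base frame: x ahead of the robot, y to its left, z up, the work surface at z = 0. Lengths are in m, angles in degrees, forces in N, time in s.
With the tool pointing down it reaches from about 0.4 to 0.825 m from the base axis. Payload 7 kg.
Tool frame: the origin (TCP) lies midway between the tips of the shut fingers; the grasp point (between the pads) lies r.grasp_offset behind it (r.grasp_offset is the distance from the TCP to the grasp point, in m); x points along the fingers, z is the direction in which the jaws open and shut, and the axes are right-handed (so a half turn about x gives the same grasp; the last joint's range is limited). The gripper opens to 88 mm and grips with 3 to 60 N. Pads are 19 mm wide; open, the fingers measure 130 mm over their backs; the gripper's body (78 mm by 193 mm) begins 47 mm behind the grasp point.
Start: joints at [-59.926, 20.546, 0.682, 0, -70.136, -16.507], TCP at [0.158, -0.656, 0.227] pointing down, gripper open.
Joint ranges: [-176.03, 176.03], [-82.01, 121.73], [-58.28, 71.71], [-173.87, 95.51], [-174.79, -0.11], [-173.66, 173.66]. Speed limits (degrees/s): [136.94, 136.94, 172.46, 180, 180, 180].

### API

Orientations are given as [roll, pitch, yaw] about the fixed x, y, z axes, in that order (R = Rz(yaw) Ry(pitch) Rx(roll)).
In Python, from plant import readout, vision, close_job, r gives the robot as it stands.
- The arm moves only by the shell command python3 -m handwheel 'ROWS' [OPENING] [FORCE]. ROWS is JSON, a list that holds one entry, the list of rows, each a list of 4 numbers: the shift along the world's x, y, z in units of 40 mm (1.0 is 40 mm), then the turn about the world's z in units of 5 degrees (1.0 is 5 degrees). In form: [[[tx, ty, tz, roll], ...]]. A call has 1 to 8 rows; each row shifts and turns the pose as measured when the row begins; what a row does not reach is not made up. A row lasts 1/10 s, in which the tool goes at most 50 mm and 8.59 degrees, less where a joint would pass 70% of its speed; a pose out of reach is approached as far as the arm can. A call is refused whole if a number of a shift passes 1 or a number of a turn 1, either way. A call with a gripper value outside its range is refused whole. OPENING is the finger opening in mm, from 0 to 87.6, set as the call begins (- or left out, the last holds). The fingers move at their own pace and stop on an object; FORCE is the grip in N (left out, the last holds). Time passes only in rows, so rows that do not move let the fingers close. It gives the time, the measured TCP pose, the force and the opening at its end, in the units of the state.
- readout.get_state(): the state, without advancing time (a new reading comes with each control period).
- vision.capture(name): name is "scene" or "top" or "wrist"; returns the picture (480x640x3 uint8, blue, green, red); there is no depth.
- vision.get_calibration(name): a dict with "intrinsics" (3x3 intrinsics, pixels), "pose" (4x4, takes a point from camera to world coordinates). Camera axes: x right, y up, looking along -z (the intrinsics and any distortion apply to the point x, -y, -z); pixel columns grow to the right and rows downward; lengths in m; the calibration is good to about 2 mm. A picture is of the moment at which its call begins: read the wrist's pose just before it. get_calibration takes no time and is no camera call; for the wrist camera it gives the pose at the moment of the call.
- close_job(): hands the job in, once; it reports no verdict.
The state is a dict: "time_s": time; "joints": joint angles; "qd": joint speeds; "joint_torque": joint torques, N m; "tcp_pos": TCP position; "eef_rot": TCP orientation; "contact_force": force on the tool from outside, world axes, zero at the start; "moment": the same for the moment, N m; "gripper_width": finger opening in m.
Only numpy, scipy, OpenCV 4.12 (cv2) and the standard library are available. Lean on these libraries where they do the work, as an engineer would, in place of code of your own. Each camera call takes 0.05 s, during which the arm holds its last target.

## Working session

There is one attempt and no reset: what is moved stays moved. The work goes in short steps, Python scripts to look and compute and a shell command to move; the robot and the scene stay as the last step left them, time stands still between calls to the robot, and variables do not carry over. Pictures are saved under pics/ and viewed, and the job is handed in when it is done.

```bash
ls; mkdir -p pics; python3 - <<'E'
from plant import readout, vision, r
import cv2, numpy as np
print(readout.get_state()); print(r.grasp_offset)
for n in ("scene","top","wrist"):
    c=vision.get_calibration(n); print(n,c)
    cv2.imwrite(f"pics/{n}0.png",vision.capture(n))
E
```

```text
pics
{'time_s': 0.0, 'joints': array([-5.99244325e+01,  2.05920379e+01,  6.34666791e-01, -2.04207192e-02,
       -7.01359448e+01, -1.65048370e+01]), 'qd': array([-0.02783987,  0.04218409, -0.04563083,  0.02642823, -0.0101286 ,
       -0.07383852]), 'joint_torque': array([-9.62744116e-05, -5.82723212e+01,  2.93048126e+01,  6.99700847e+00,
        6.94215763e-03, -1.88081517e-04]), 'tcp_pos': array([ 0.15822602, -0.65569581,  0.22562172]), 'eef_rot': array([  4.88176861,  89.90472934, 108.44554471]), 'contact_force': array([ 0.00260553, -0.06720861, -0.41877097]), 'moment': array([ 0.02369372, -0.05779319,  0.02332349]), 'gripper_width': 0.08744026039484014}
0.0188
scene {'intrinsics': array([[459.41213127,   0.        , 310.27720886],
       [  0.        , 459.41213127, 236.99641812],
       [  0.        ,   0.        ,   1.        ]]), 'pose': array([[-8.98342317e-01, -2.40434722e-01,  3.67657757e-01,
         9.51249898e-01],
       [ 4.39295932e-01, -4.90902093e-01,  7.52352457e-01,
         7.13393458e-01],
       [-4.07691258e-04,  8.37380606e-01,  5.46620118e-01,
         6.8100
[... 255 characters left out ...]
  1.        ]]), 'pose': array([[-0.02902761,  0.99692549, -0.07278029,  0.47504665],
       [-0.99957367, -0.02872154,  0.00524859, -0.02123881],
       [ 0.00314209,  0.07290162,  0.99733419,  1.43848699],
       [ 0.        ,  0.        ,  0.        ,  1.        ]])}
wrist {'intrinsics': array([[425.71890144,   0.        , 320.46641908],
       [  0.        , 425.71890144, 238.26875737],
       [  0.        ,   0.        ,   1.        ]]), 'pose': array([[-0.23459078, -0.93521007, -0.2652344 ,  0.08822045],
       [ 0.97209228, -0.22514416, -0.0659296 , -0.67290928],
       [ 0.00194205, -0.27329879,  0.96192723,  0.3835874 ],
       [ 0.        ,  0.        ,  0.        ,  1.        ]])}
```

View pics/scene0.png

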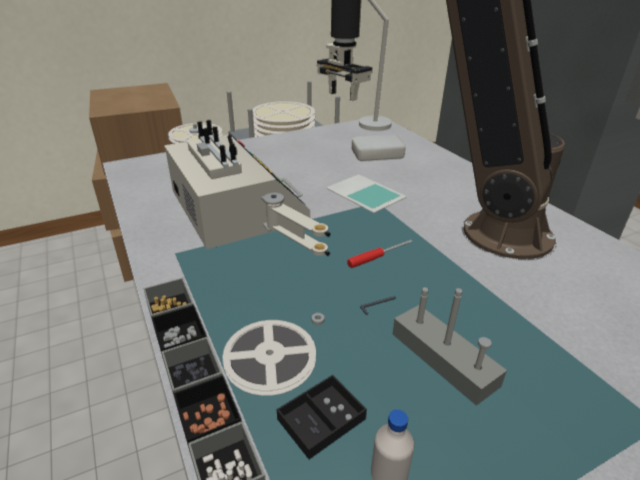

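View pics/top0.png

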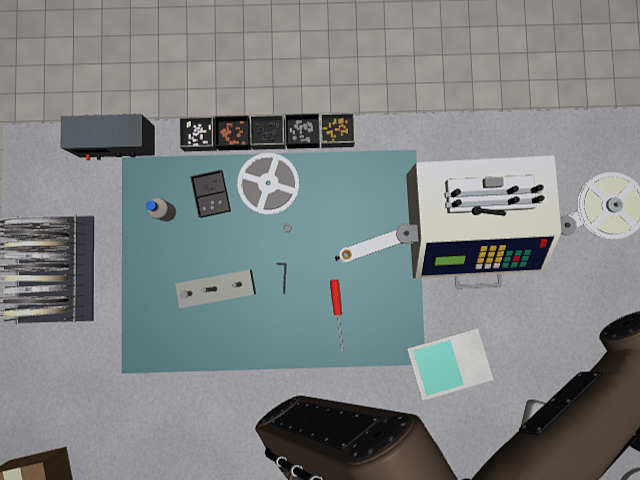

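View pics/wrist0.png

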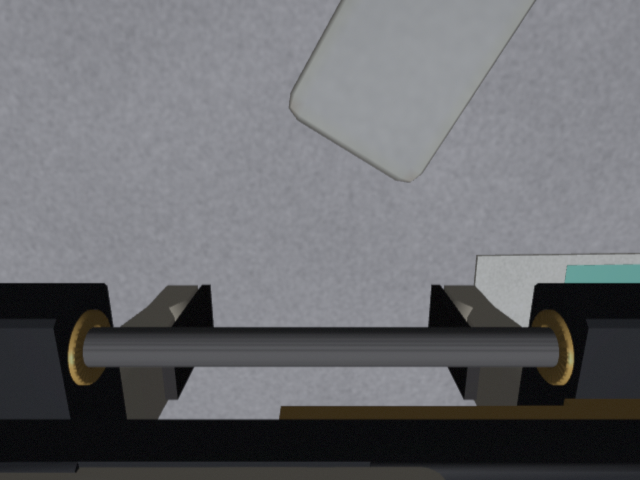

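The middle shaft in the rack is the tallest: its top is near (457,292) in scene and (205–215,289) in top. The upper bushing is near (346,255) in top and (320,228) in scene. I'll enlarge both areas.

```bash
python3 - <<'E'
import cv2, numpy as np
t=cv2.imread("pics/top0.png"); s=cv2.imread("pics/scene0.png")
f=lambda im,x,y,w,h,k: cv2.resize(im[y:y+h,x:x+w],None,fx=k,fy=k,interpolation=cv2.INTER_CUBIC)
a=f(t,170,265,96,48,8)[:,:768]; b=f(t,325,235,48,36,8)
c=f(s,390,280,110,110,5); d=f(s,295,205,50,55,8)
def put(n,im): cv2.imwrite(n,im)
canv=np.zeros((600,800,3),np.uint8); canv[:a.shape[0],:a.shape[1]]=a[:600,:800]
put("pics/zt.png",np.vstack([a,np.pad(b,((0,0),(0,a.shape[1]-b.shape[1]),(0,0)))])[:600])
put("pics/zs.png",f(s,390,280,115,120,5)); put("pics/zs2.png",d)
put("pics/zb.png",f(t,325,235,48,36,14))
E
```

```text
(no output)
```

View pics/zt.png

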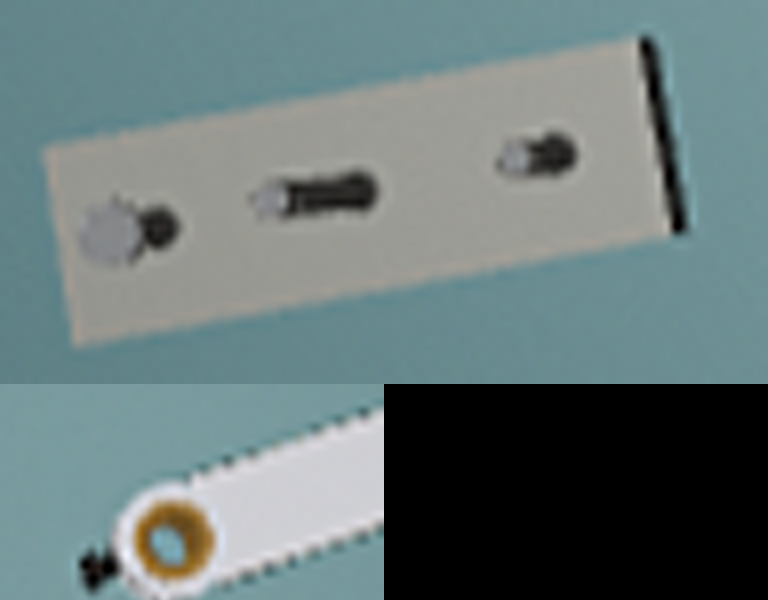

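View pics/zs.png

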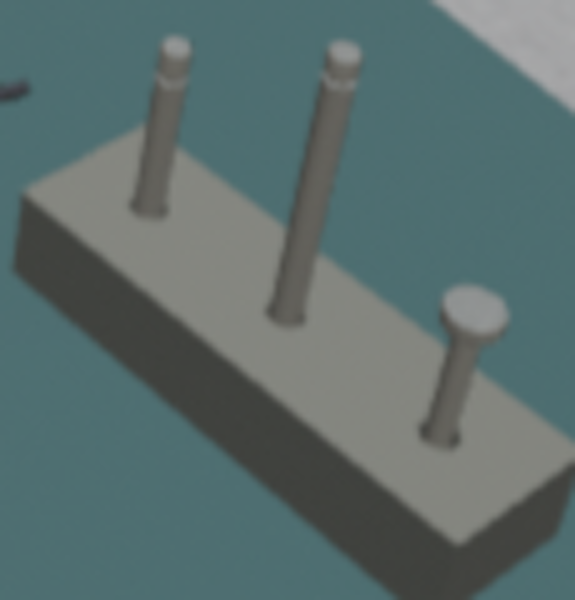

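View pics/zs2.png

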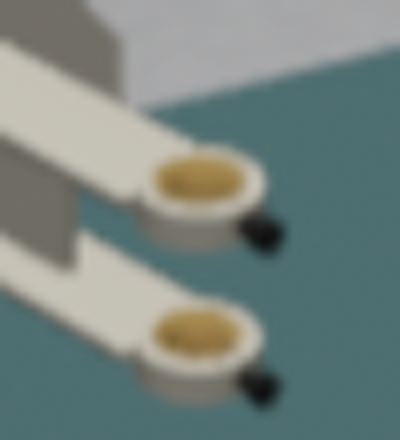

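View pics/zb.png

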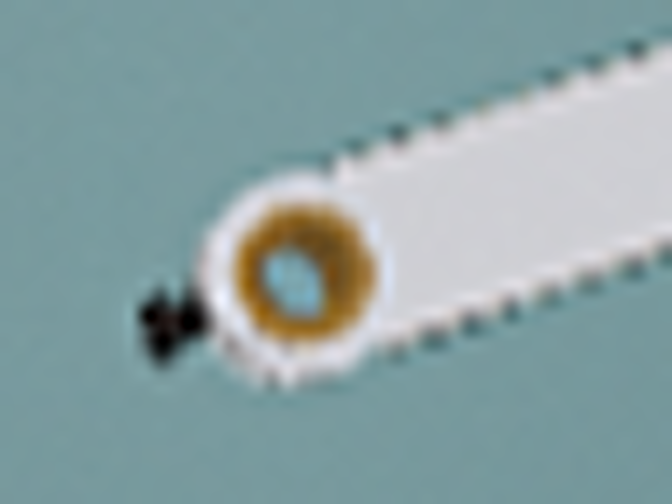

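```bash
cat > h.py <<'E'
import numpy as np
from plant import vision, readout, r
def ray(cal,px):
    K,P=cal["intrinsics"],cal["pose"]
    d=np.linalg.solve(K,[px[0],px[1],1.]); d=P[:3,:3]@[d[0],-d[1],-d[2]]
    return P[:3,3],d/np.linalg.norm(d)
def plane(cal,px,z):
    o,d=ray(cal,px); return o+d*(z-o[2])/d[2]
def tri(*cps):
    A=np.zeros((3,3));b=np.zeros(3);L=[]
    for c,p in cps:
        o,d=ray(c,p);M=np.eye(3)-np.outer(d,d);A+=M;b+=M@o;L.append((o,d))
    x=np.linalg.solve(A,b)
    return x,[float(np.linalg.norm((np.eye(3)-np.outer(d,d))@(x-o))*1e3) for o,d in L]
def proj(cal,X):
    K,P=cal["intrinsics"],cal["pose"]
    c=P[:3,:3].T@(np.asarray(X)-P[:3,3]); u=K@[c[0],-c[1],-c[2]]; return u[:2]/u[2]
E
python3 - <<'E'
from h import *
T=vision.get_calibration("top");S=vision.get_calibration("scene")
print("spindle",tri((T,(203.1,289.6)),(S,(458.6,289.6))))
print("bush",tri((T,(346.4,253.95)),(S,(319.6,227.2))))
print("base",plane(S,(446.9,343.2),.045), plane(T,(214.5,288.5),.045))
for n,p in dict(tl=(175.3,283.3),tr=(250,269.6),bl=(179,308),br=(253,294.5)).items(): print(n,plane(T,p,.045))
print("short",plane(T,(234.2,284.5),.127),plane(S,(424.6,289.6),.127)); print("pin",plane(T,(183.6,294),.127),plane(S,(484.5,342),.127))
print("busht",plane(T,(346.4,253.95),.118),plane(S,(319.6,227.2),.118),plane(S,(319.1,246.3),.064))
print("pivotcap",plane(T,(406,233),.134), "reel arm dir")
for p in ((331,281),(340,350),(286,264),(283,292)): print(plane(T,p,.01))
E
```

```text
spindle (array([0.45152438, 0.27548562, 0.17257683]), [1.283595618124647, 1.2835956181246415])
bush (array([ 0.53312414, -0.09120549,  0.1163818 ]), [0.7290584794700498, 0.7290584794698877])
base [0.45363428 0.27677516 0.045     ] [0.45022132 0.27470674 0.045     ]
tl [0.46777316 0.38330816 0.045     ]
tr [0.49975597 0.17524295 0.045     ]
bl [0.39933029 0.37359525 0.045     ]
br [0.43053553 0.16819902 0.045     ]
short [0.46059946 0.20568668 0.127     ] [0.46528708 0.2074723  0.127     ]
pin [0.43973119 0.33807182 0.127     ] [0.4608744  0.35797974 0.127     ]
busht [ 0.53241976 -0.09075747  0.118     ] [ 0.53491848 -0.0893249   0.118     ] [ 0.53518476 -0.09015493  0.064     ]
pivotcap [ 0.58218206 -0.24804788  0.134     ] reel arm dir
[ 0.4612305 -0.050024   0.01     ]
[ 0.26639427 -0.06954577  0.01      ]
[0.51337268 0.07707897 0.01      ]
[0.43400791 0.08750212 0.01      ]
```

```bash
python3 -m handwheel '[[[0,0,1,0],[0,0,1,1],[0.5,0.8,0.3,1],[0.8,0.8,0,1],[0.8,0.8,0,1],[0.8,0.8,0,1],[0.8,0.8,0,1],[0.8,0.8,0,1]]]' 80 20
```

```text
time_s: 0.95
tcp_pos: [0.3384, -0.4583, 0.3163]
eef_rot: [17.3, 89.5, 156.6]
contact_force: [1.0, -0.9, 0.6]
gripper_width: 0.0802
```

```bash
python3 -m handwheel '[[[0.5,1,0,1],[0.5,1,0,1],[0.5,1,0,1],[0.5,1,0,1],[0.5,1,0,1],[0.5,1,0,1],[0.5,1,0,1],[0.5,1,0,1]]]'
python3 - <<'E'
from h import *
import cv2
c=vision.get_calibration("wrist"); im=vision.capture("wrist"); s=readout.get_state()
np.savez("w1.npz",im=im,K=c["intrinsics"],P=c["pose"]); cv2.imwrite("pics/w1.png",im)
print(s["tcp_pos"],s["eef_rot"],s["qd"].round(2)); print(proj(c,(.534,-.090,.118)))
E
```

```text
time_s: 1.75
tcp_pos: [0.5028, -0.124, 0.3152]
eef_rot: [11.5, 89.4, -167.4]
contact_force: [1.9, 0.2, -0.6]
gripper_width: 0.0799
[ 0.50543529 -0.11959794  0.31471541] [   5.46338157   89.4897081  -173.02813971] [-4.56 -0.17 -1.14  0.29 -0.25 -0.83]
[283.5433951  245.20503119]
```

View pics/w1.png

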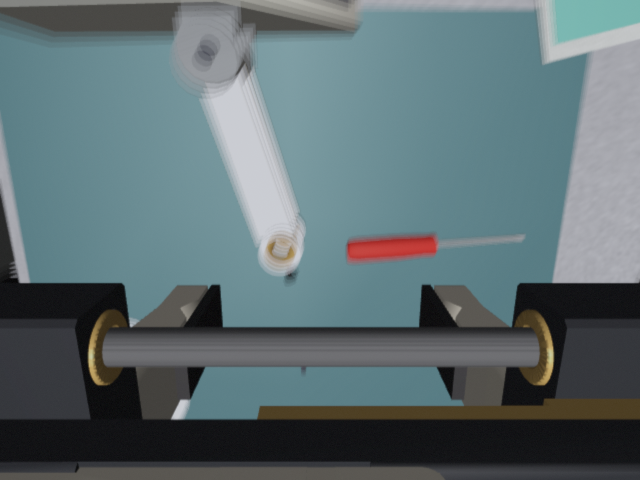

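The bushing shows at about (281,248), as predicted, but blurred because the arm was still moving. I'll settle and retake.

```bash
python3 -m handwheel '[[[0,0,0,0],[0,0,0,0],[0,0,0,0]]]'
python3 - <<'E'
from h import *
import cv2
c=vision.get_calibration("wrist"); im=vision.capture("wrist"); s=readout.get_state()
np.savez("w1.npz",im=im,K=c["intrinsics"],P=c["pose"])
cv2.imwrite("pics/w2.png",cv2.resize(im[190:310,200:360],None,fx=5,fy=5,interpolation=cv2.INTER_CUBIC))
print(s["tcp_pos"],s["eef_rot"],s["qd"].round(2)); print(c["pose"][:3,3],proj(c,(.534,-.090,.118)))
hsv=cv2.cvtColor(im,cv2.COLOR_BGR2HSV)
m=cv2.inRange(hsv,(12,80,60),(32,255,255)); m[285:]=0
for q in cv2.findContours(m,0,2)[0]:
    if cv2.contourArea(q)>40: print(cv2.fitEllipse(cv2.convexHull(q)),cv2.contourArea(q), plane(c,cv2.fitEllipse(cv2.convexHull(q))[0],.118))
E
```

```text
time_s: 2.1
tcp_pos: [0.5056, -0.1177, 0.3139]
eef_rot: [4.0, 89.4, -174.3]
contact_force: [-0.5, -0.2, -0.6]
gripper_width: 0.08
[ 0.50549663 -0.11796032  0.313956  ] [   4.15346482   89.3939879  -174.1707897 ] [-0.49 -0.11  0.04  0.01  0.1  -0.1 ]
[ 0.51067997 -0.19060484  0.47184045] [286.13676617 238.11785918]
((284.8218688964844, 237.52587890625), (28.733762741088867, 29.799592971801758), 103.98998260498047) 641.0 [ 0.53513729 -0.09049988  0.118     ]
```

View pics/w2.png

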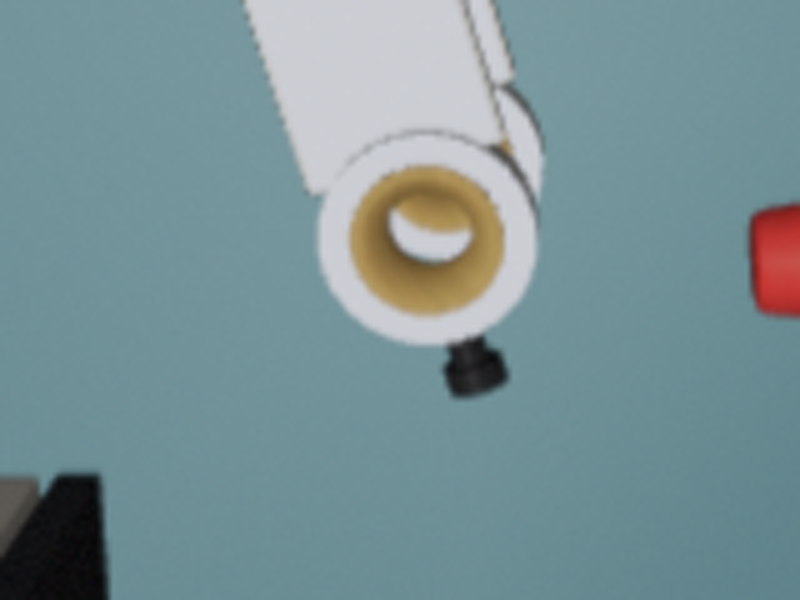

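The bore is at (285,237.5) in the wrist view, which puts it at (0.535,-0.0905), within 2 mm of the other views. Next is above the spindle.

```bash
python3 -m handwheel '[[[-0.16,1,0,0.2],[-0.16,1,0,0.2],[-0.16,1,0,0.2],[-0.16,1,0,0.2],[-0.16,1,0,0.2],[-0.16,1,0,0.2],[-0.16,1,0,0.1],[-0.16,1,0,0]]]'
python3 -m handwheel '[[[0,1,0,0],[0,0.6,0,0],[0,0,0,0],[0,0,0,0],[0,0,0,0],[0,0,0,0]]]'
cat > look.py <<'E'
from h import *
import cv2,sys
n=sys.argv[1]; x,y,w,h=map(int,sys.argv[2:6])
c=vision.get_calibration("wrist"); im=vision.capture("wrist"); s=readout.get_state()
np.savez(n+".npz",im=im,intrinsics=c["intrinsics"],pose=c["pose"])
k=min(800/w,600/h)
cv2.imwrite(f"pics/{n}.png",cv2.resize(im[y:y+h,x:x+w],None,fx=k,fy=k,interpolation=cv2.INTER_CUBIC))
e=s["eef_rot"];print(s["time_s"],s["tcp_pos"].round(4),e.round(2),"jaw",(e[2]-e[0]).round(1),"F",s["contact_force"].round(1),"w",round(s["gripper_width"],4)); print("zoom",k)
E
python3 look.py w3 160 140 320 240
```

```text
time_s: 2.95
tcp_pos: [0.4509, 0.198, 0.3151]
eef_rot: [3.6, 89.5, -169.6]
contact_force: [1.2, 0.4, -0.9]
gripper_width: 0.08
time_s: 3.55
tcp_pos: [0.4516, 0.2617, 0.3155]
eef_rot: [1.7, 89.5, -171.9]
contact_force: [-0.2, -0.2, 0.1]
gripper_width: 0.0801
3.6 [0.4516 0.2617 0.3155] [   1.57   89.55 -172.07] jaw -173.6 F [-0.2 -0.4  0.4] w 0.0801
zoom 2.5
```

View pics/w3.png

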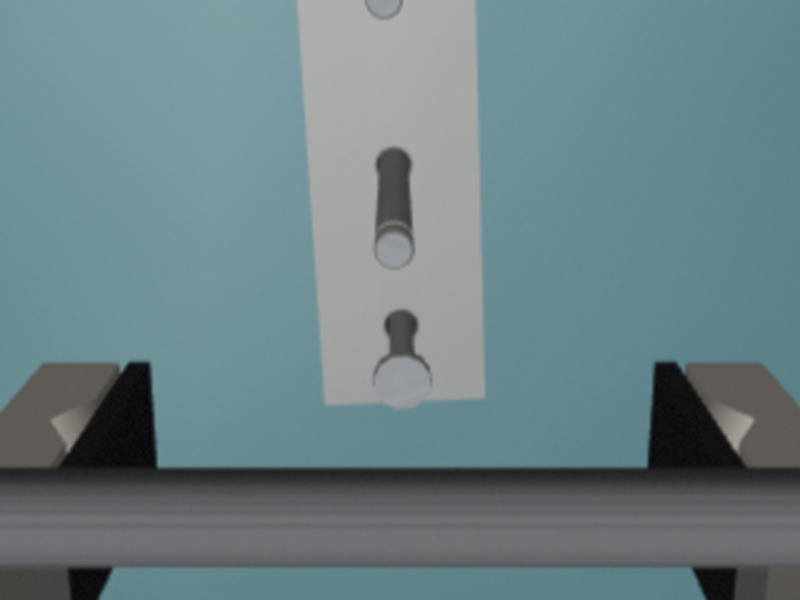

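Spindle top is at (318,240) and the rack hole at (317,205), with the pin and short shaft in line above and below. Jaws straddle the row crosswise as wanted.

```bash
python3 - <<'E'
from h import *
c=np.load("w3.npz"); T=vision.get_calibration("top");S=vision.get_calibration("scene")
print(plane(c,(318,239.8),.172),plane(c,(317,206.5),.045))
print(tri((T,(203.1,289.6)),(S,(458.6,289.6)),(c,(318,239.8))), tri((S,(458.6,289.6)),(c,(318,239.8))))
R=c["pose"][:3,:3];print(R.round(3),c["pose"][:3,3])
E
```

```text
[0.45241456 0.27523629 0.172     ] [0.45318007 0.276318   0.045     ]
(array([0.45185822, 0.27537819, 0.17260146]), [1.603899451312001, 0.9706079709343243, 0.6474273691483265]) (array([0.45256323, 0.27494568, 0.17261515]), [0.16890008376421878, 0.16890008376422255])
[[-0.994  0.105  0.037]
 [-0.111 -0.956 -0.27 ]
 [ 0.007 -0.273  0.962]] [0.46222485 0.18925525 0.47334098]
```

```bash
python3 -m handwheel '[[[0.02,0.34,0,0],[0,0,0,0],[0,0,-0.8,0],[0,0,-0.8,0],[0,0,-0.8,0],[0,0,0,0],[0,0,0,0]]]'; python3 look.py w4 160 140 320 240
```

```text
time_s: 4.3
tcp_pos: [0.4541, 0.2752, 0.2201]
eef_rot: [-43.9, 89.8, 142.3]
contact_force: [-0.7, 0.8, 0.6]
gripper_width: 0.0798
4.35 [0.4538 0.2752 0.2199] [-42.43  89.73 143.77] jaw 186.2 F [-0.2 -0.3 -0.1] w 0.08
zoom 2.5
```

View pics/w4.png

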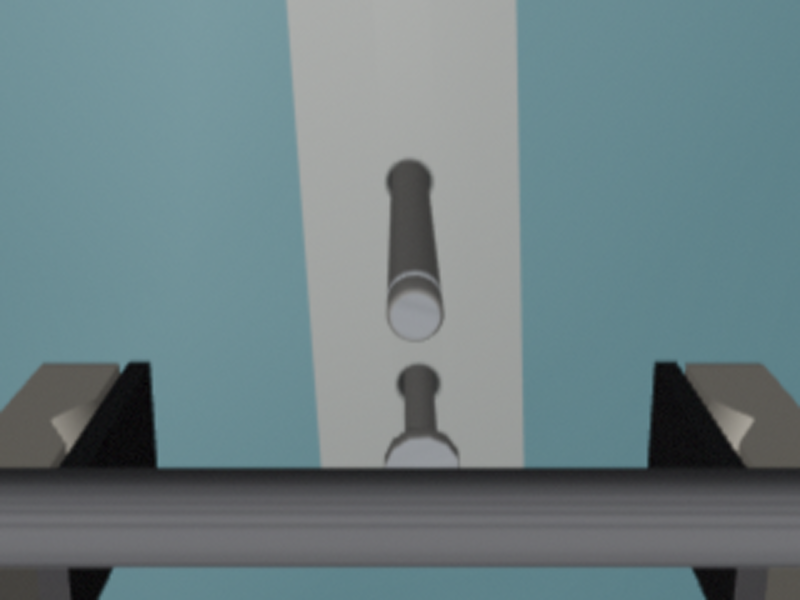

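Spindle top at about (326,265), nearly centred between the jaws (centre column about 321). I'll continue down.

```bash
python3 -m handwheel '[[[-0.03,0.01,-0.8,0.3],[0,0,-0.8,0.2],[0,0,-0.6,0],[0,0,-0.15,0],[0,0,0,0],[0,0,0,0]]]'; python3 look.py w5 160 140 320 240
```

```text
time_s: 4.95
tcp_pos: [0.4584, 0.2811, 0.1352]
eef_rot: [-130.9, 89.0, 58.0]
contact_force: [-0.4, 0.1, 0.1]
gripper_width: 0.0795
5.0 [0.4586 0.2813 0.1355] [-131.35   88.95   57.54] jaw 188.9 F [-0.   0.3  0.8] w 0.08
zoom 2.5
```

View pics/w5.png

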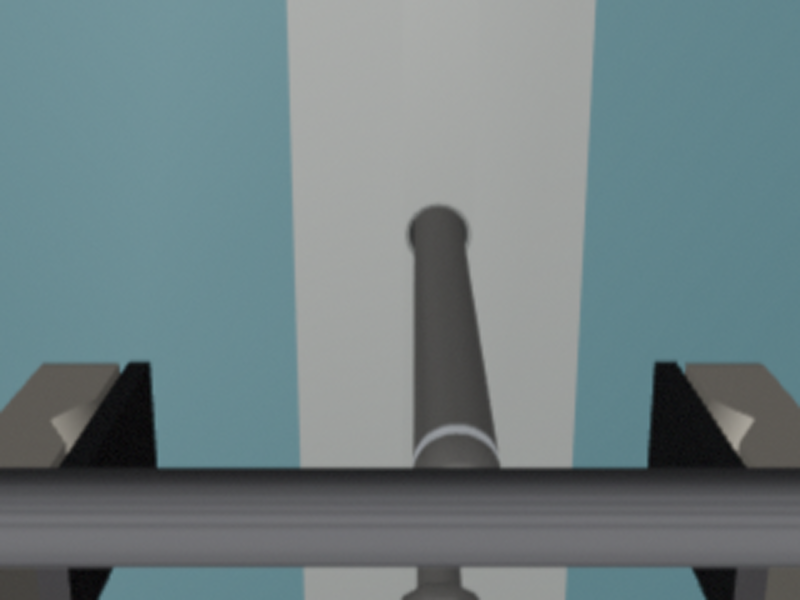

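```bash
python3 -c "
from h import *
s=readout.get_state();print(s['joints'].round(1),s['tcp_pos'])"
python3 -m handwheel '[[[-0.15,-0.14,0,0],[0,0,0,0],[0,0,0,0]]]'; python3 -c "
from h import *
s=readout.get_state();print(s['joints'].round(1),s['tcp_pos'])"
```

```text
[ 52.3  11.7 -24.5  -0.1 -52.7 -43.4] [0.45856833 0.28131702 0.13550411]
time_s: 5.3
tcp_pos: [0.4531, 0.2763, 0.1386]
eef_rot: [-133.4, 88.7, 55.5]
contact_force: [-0.4, 0.1, 0.2]
gripper_width: 0.0796
[ 52.5  10.7 -25.4  -0.1 -52.6 -43.6] [0.45309766 0.27633716 0.1385719 ]
```

```bash
python3 -m handwheel '[[[-0.03,-0.04,-0.3,0],[0,0,0,0],[-0.02,-0.02,-0.05,0],[0,0,0,0],[0,0,0,0]]]'; python3 look.py w6 160 140 320 240
```

```text
time_s: 5.8
tcp_pos: [0.4508, 0.2736, 0.1234]
eef_rot: [-133.3, 88.7, 55.6]
contact_force: [0.8, 0.6, 0.9]
gripper_width: 0.0799
5.85 [0.4507 0.2736 0.1234] [-133.2    88.69   55.71] jaw 188.9 F [-0.3 -0.4 -0.2] w 0.0799
zoom 2.5
```

View pics/w6.png

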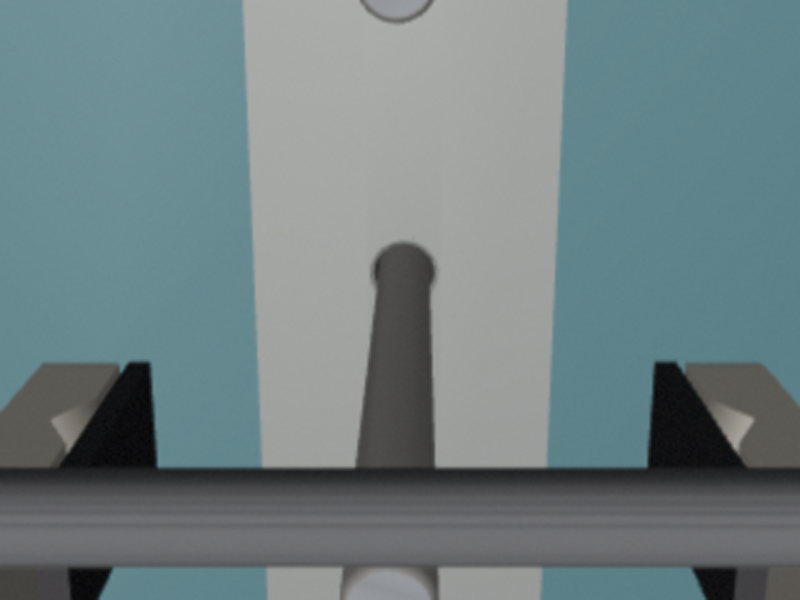

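```bash
python3 -m handwheel '[[[0.05,0.05,0,0],[0,0,0,0],[0,0,0,0]]]'; python3 -m handwheel '[[[0,0,0,0],[0,0,0,0],[0,0,0,0],[0,0,0,0],[0,0,0,0],[0,0,0,0],[0,0,0,0],[0,0,0,0]]]' 6 40; python3 look.py w7 160 140 320 240
```

```text
time_s: 6.15
tcp_pos: [0.4532, 0.276, 0.1236]
eef_rot: [-133.5, 88.7, 55.4]
contact_force: [0.6, 0.2, 0.2]
gripper_width: 0.0801
time_s: 6.95
tcp_pos: [0.4532, 0.276, 0.1237]
eef_rot: [-133.5, 88.6, 55.4]
contact_force: [-0.9, 0.1, 0.1]
gripper_width: 0.0217
7.0 [0.4532 0.276  0.1237] [-133.41   88.65   55.5 ] jaw 188.9 F [0.8 0.  0.1] w 0.0173
zoom 2.5
```

View pics/w7.png

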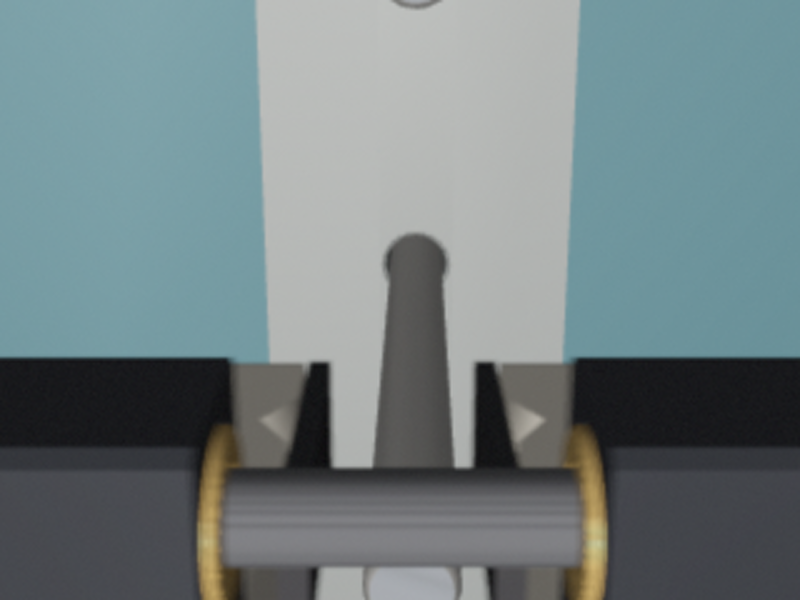

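The fingers are still closing symmetrically around the shaft.

```bash
python3 -m handwheel '[[[0,0,0,0],[0,0,0,0],[0,0,0,0],[0,0,0,0],[0,0,0,0]]]';python3 -m handwheel '[[[0,0,0.5,0],[0,0,0.5,0],[0,0,0,0],[0,0,0,0]]]'; python3 look.py w8 0 0 640 480
```

```text
time_s: 7.5
tcp_pos: [0.4519, 0.2757, 0.1237]
eef_rot: [-129.9, 88.7, 59.0]
contact_force: [-2.1, -0.1, 1.8]
gripper_width: 0.0118
time_s: 7.9
tcp_pos: [0.4523, 0.2755, 0.163]
eef_rot: [-131.0, 88.8, 57.9]
contact_force: [-0.6, 0.2, -1.9]
gripper_width: 0.0109
7.95 [0.4524 0.2755 0.1631] [-131.65   88.79   57.23] jaw 188.9 F [ 0.5 -0.1 -0.9] w 0.011
zoom 1.25
```

View pics/w8.png

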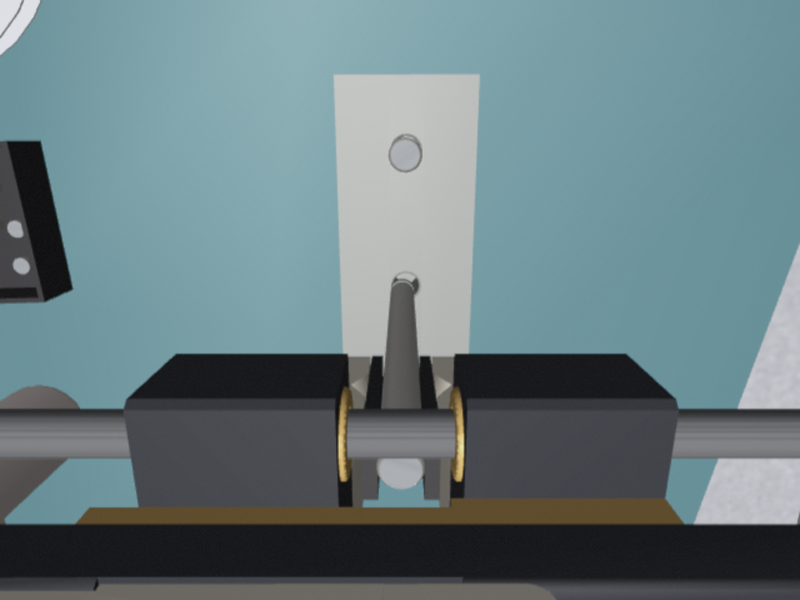

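```bash
python3 -m handwheel '[[[0,0,0.9,0],[0,0,0.9,0],[0,0,0.9,0],[0,0,0,0],[0,0,0,0],[0.2,-0.6,0,0],[0.2,-0.8,0,0],[0.2,-0.8,0,0]]]' && python3 -m handwheel '[[[0.2,-0.9,0,0],[0.2,-0.9,0,0],[0.2,-0.9,0,0],[0.2,-0.9,0,0],[0.2,-0.9,0,0],[0.2,-0.9,0,0],[0,0,0,0],[0,0,0,0]]]'; python3 -m handwheel '[[[0,0,0,0],[0,0,0,0]]]';python3 look.py w9 0 0 640 480
```

```text
time_s: 8.75
tcp_pos: [0.4736, 0.1853, 0.2636]
eef_rot: [-105.1, 89.6, 84.0]
contact_force: [0.0, -0.5, -0.7]
gripper_width: 0.0114
time_s: 9.55
tcp_pos: [0.5174, -0.0443, 0.2488]
eef_rot: [-12.4, 89.0, 176.5]
contact_force: [0.9, 0.6, -1.4]
gripper_width: 0.0114
time_s: 9.75
tcp_pos: [0.5166, -0.0436, 0.2469]
eef_rot: [-10.8, 88.8, 178.1]
contact_force: [0.1, 0.3, -1.7]
gripper_width: 0.0114
9.8 [ 0.5166 -0.0434  0.2469] [-10.99  88.8  177.93] jaw 188.9 F [-0.1  0.4 -0.2] w 0.0112
zoom 1.25
```

View pics/w9.png

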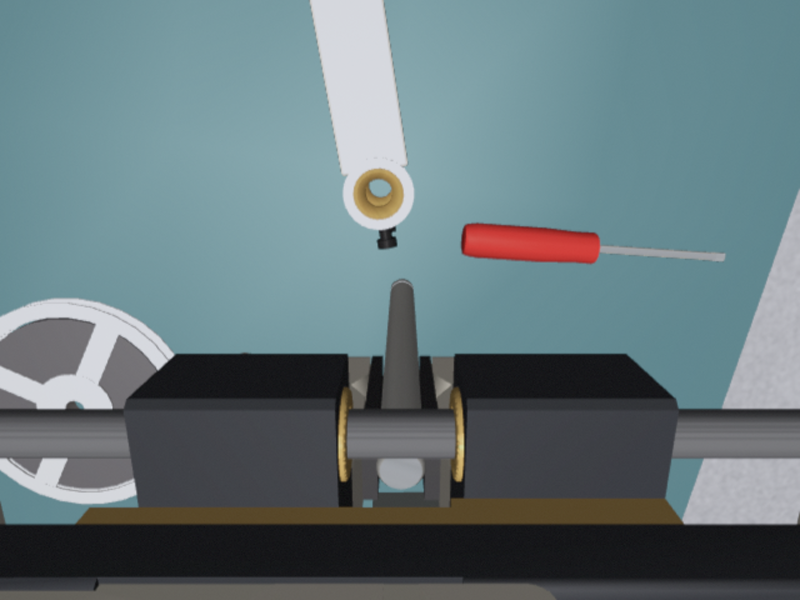

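The spindle is held with its foot end at about (321,226) in wrist pixels. The bushing at (303,154) is ahead. Now the tilt of the spindle from a second view.

```bash
python3 - <<'E'
from h import *
import cv2
im=vision.capture("scene"); cv2.imwrite("pics/s2.png",im)
c=vision.get_calibration("scene")
p=proj(c,(.517,-.043,.18)); print(p, proj(c,(.5166,-.0434,.135)))
x,y=int(p[0])-60,int(p[1])-30
print(x,y)
cv2.imwrite("pics/s2z.png",cv2.resize(im[y:y+100,x:x+130],None,fx=6,fy=6,interpolation=cv2.INTER_CUBIC))
w=cv2.imread("pics/w9.png") 
w=np.load("w9.npz")["im"]; cv2.imwrite("pics/w9z.png",cv2.resize(w[120:280,260:380],None,fx=3.75,fy=3.75,interpolation=cv2.INTER_CUBIC))
E
```

```text
[336.86742366 211.24909298] [336.30964777 228.59188899]
276 181
```

View pics/s2z.png

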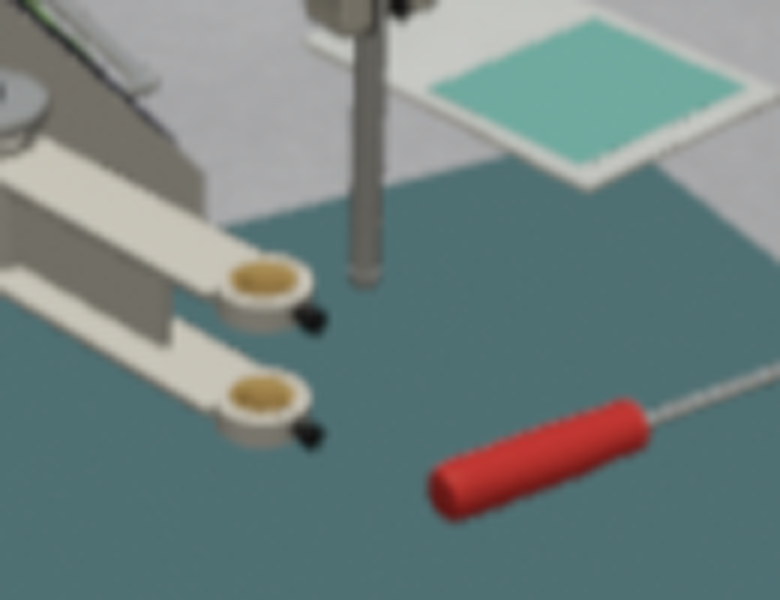

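View pics/w9z.png

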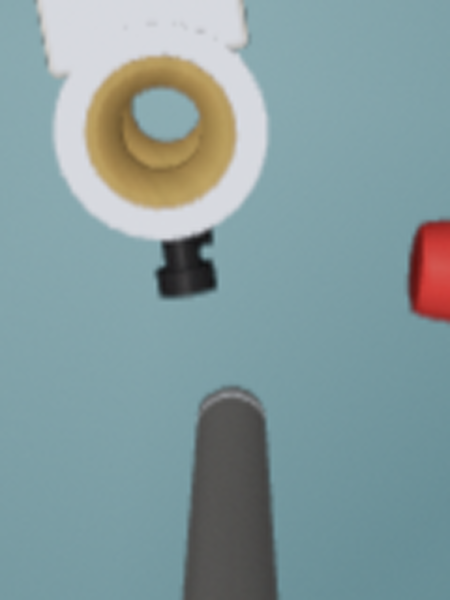

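```bash
python3 - <<'E'
from h import *
W=np.load("w9.npz"); S=vision.get_calibration("scene")
print("cam",W["pose"][:3,3])
for z in (.133,.135,.137): print("foot rim -y wrist",z,plane(W,(321.4,222.7),z))
q=(336.4,227.4)
for z in (.133,.135,.137): print("foot ctr scene",plane(S,q,z))
# axis: plane normals
def n(c,a,b):
    o,d1=ray(c,a);_,d2=ray(c,b);v=np.cross(d1,d2);return o,v/np.linalg.norm(v)
o1,n1=n(W,(321.4,230.4),(321.2,277)); o2,n2=n(S,(276+370/6-.4,181+10-.4),(276+365/6-.4,181+45-.4))
d=np.cross(n1,n2);d/=d[2];print("axis",d)
for z in (.135,.16):
    A=np.array([n1[:2],n2[:2]]);b=[n1@o1-n1[2]*z,n2@o2-n2[2]*z];print(z,np.linalg.solve(A,b))
# bushing in wrist
p=(260+161/3.75-.4,120+132/3.75-.4);print("bush",p,plane(W,p,.118))
print("bush scene",plane(S,(276+265/6-.4,181+279/6-.4),.118))
print(tri((W,p),(S,(276+265/6-.4,181+279/6-.4))))
E
```

```text
cam [ 0.53253577 -0.11590678  0.40443289]
foot rim -y wrist 0.133 [ 0.51628308 -0.05015198  0.133     ]
foot rim -y wrist 0.135 [ 0.51640283 -0.05063648  0.135     ]
foot rim -y wrist 0.137 [ 0.51652259 -0.05112098  0.137     ]
foot ctr scene [ 0.51238795 -0.05051994  0.133     ]
foot ctr scene [ 0.51398962 -0.04773198  0.135     ]
foot ctr scene [ 0.51559128 -0.04494402  0.137     ]
axis [0.02055594 0.01514011 1.        ]
0.135 [ 0.5155271  -0.04505826]
0.16 [ 0.516041   -0.04467976]
bush (302.53333333333336, 154.79999999999998) [ 0.53493961 -0.09038909  0.118     ]
bush scene [ 0.53437216 -0.08954554  0.118     ]
(array([ 0.53454719, -0.09016481,  0.11768863]), [0.4409963053899718, 0.4409963053901772])
```

```bash
python3 -m handwheel '[[[0.16,-0.38,0.1,0],[0.16,-0.38,0.05,0],[0.16,-0.36,0.05,0],[0,0,0,0],[0,0,0,0],[0,0,0,0]]]'; python3 look.py w10 240 130 160 120
python3 - <<'E'
from h import *
import cv2
im=vision.capture("scene"); cv2.imwrite("pics/s3z.png",cv2.resize(im[170:270,266:396],None,fx=6,fy=6,interpolation=cv2.INTER_CUBIC))
E
```

```text
time_s: 10.45
tcp_pos: [0.5367, -0.0846, 0.2562]
eef_rot: [-14.2, 88.9, 175.2]
contact_force: [-0.4, 0.1, -0.3]
gripper_width: 0.0112
10.5 [ 0.5366 -0.0845  0.2562] [-14.33  88.94 175.05] jaw 189.4 F [ 0.1 -0.4 -1.6] w 0.0112
zoom 5.0
```

View pics/s3z.png

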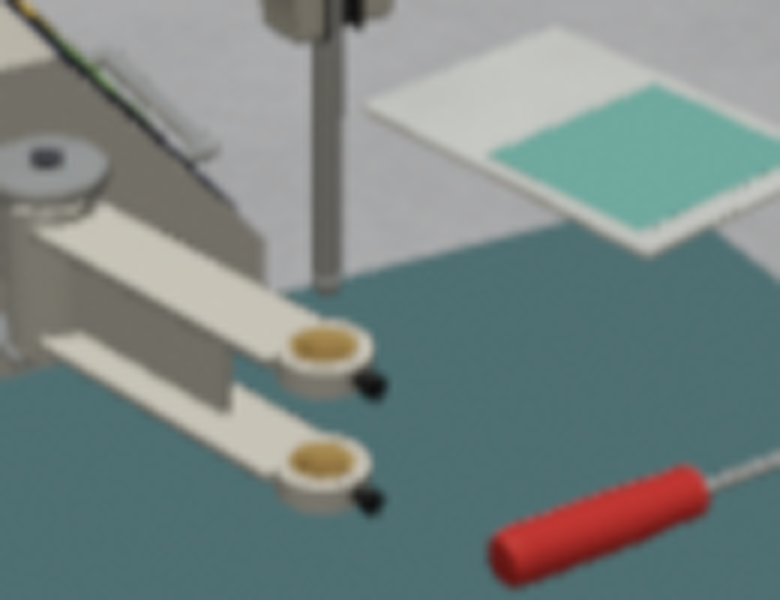

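View pics/w10.png

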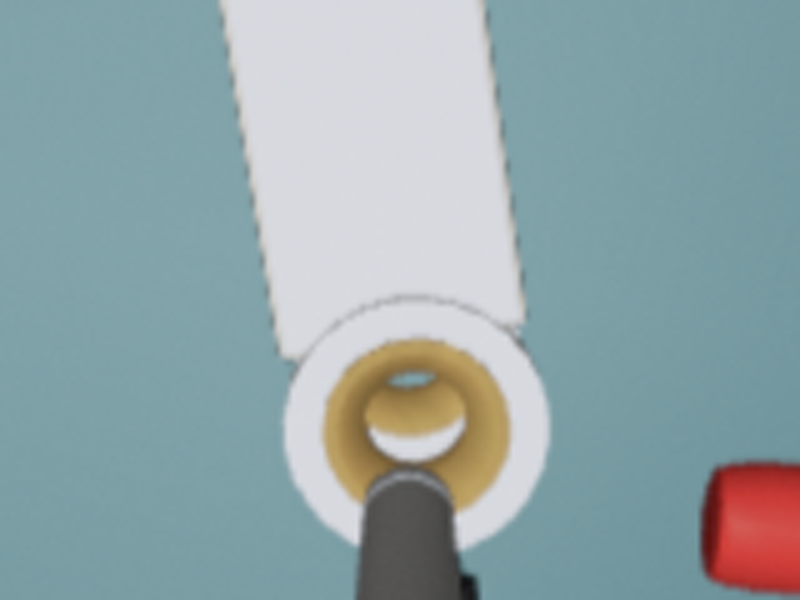

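```bash
python3 -m handwheel '[[[-0.03,-0.1,0,0],[0,0,0,0],[0,0,-0.2,0],[0,0,-0.2,0],[0,0,0,0],[0,0,0,0],[0,0,0,0]]]'; python3 look.py w11 240 130 160 120
python3 - <<'E'
from h import *
import cv2
im=vision.capture("scene"); cv2.imwrite("pics/s4z.png",cv2.resize(im[170:270,266:396],None,fx=6,fy=6,interpolation=cv2.INTER_CUBIC))
E
```

```text
time_s: 11.25
tcp_pos: [0.5345, -0.0881, 0.2382]
eef_rot: [-14.4, 88.9, 175.1]
contact_force: [0.5, -0.4, -0.4]
gripper_width: 0.0115
11.3 [ 0.5346 -0.088   0.2384] [-14.44  88.9  175.01] jaw 189.5 F [-0.5 -0.8 -1.7] w 0.0116
zoom 5.0
```

View pics/s4z.png

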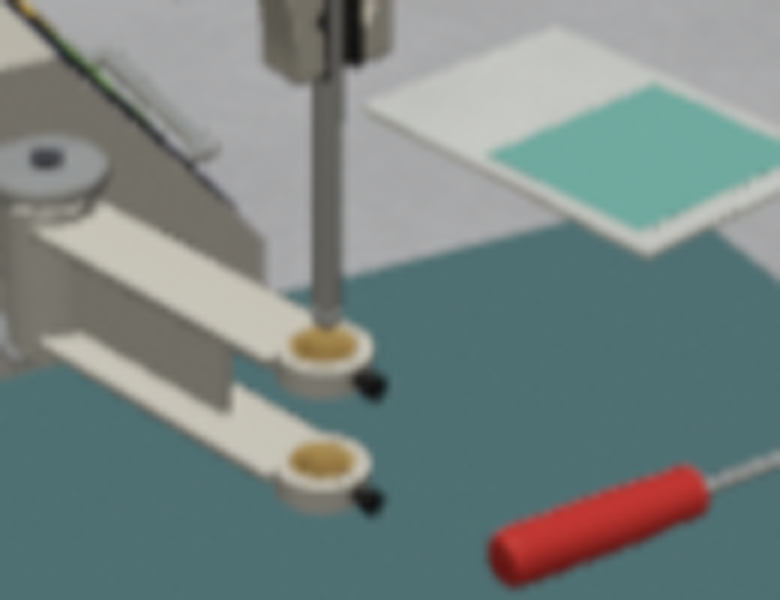

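View pics/w11.png

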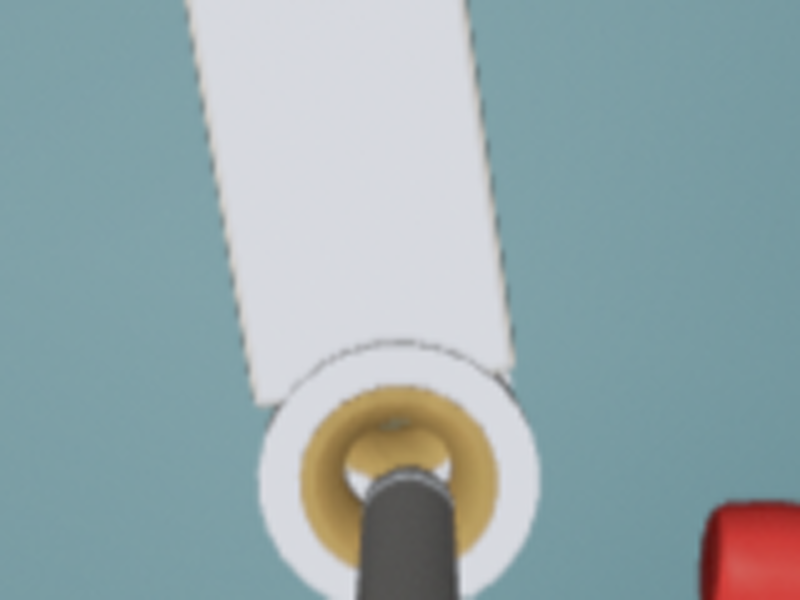

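```bash
python3 -m handwheel '[[[0.025,-0.01,0,0],[0,0,-0.2,0],[0.01,0,-0.2,0],[0,0,0,0],[0,0,0,0],[0,0,0,0]]]'; python3 look.py w12 240 130 160 120
```

```text
time_s: 11.95
tcp_pos: [0.5362, -0.0885, 0.221]
eef_rot: [-14.6, 88.9, 174.9]
contact_force: [-0.1, -1.1, -1.3]
gripper_width: 0.0113
12.0 [ 0.5363 -0.0885  0.2211] [-14.66  88.92 174.79] jaw 189.5 F [ 0.2  0.1 -1.5] w 0.0112
zoom 5.0
```

View pics/w12.png

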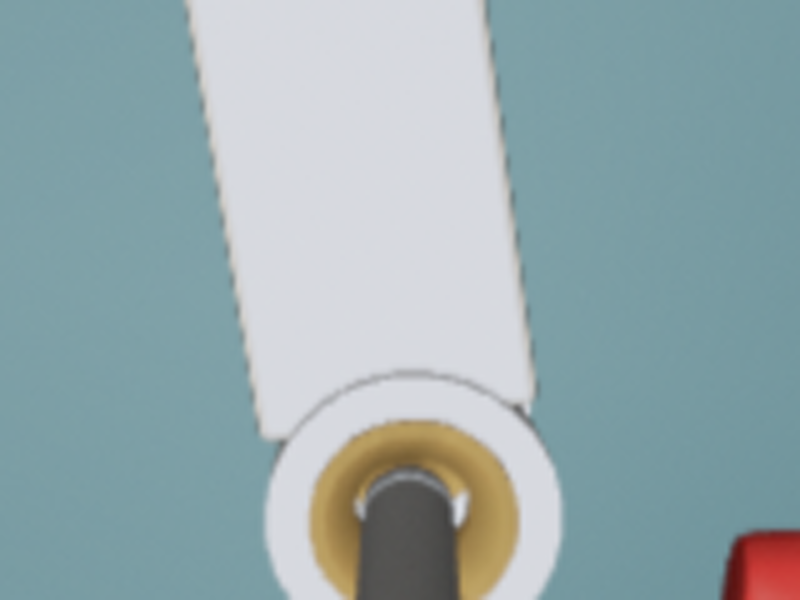

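```bash
python3 -m handwheel '[[[-0.01,0,-0.2,0],[0,0,-0.2,0],[0.01,0,-0.2,0],[0,0,0,0],[0,0,0,0],[0,0,0,0]]]'; python3 look.py w13 240 130 160 120
python3 - <<'E'
from h import *
import cv2
im=vision.capture("scene"); cv2.imwrite("pics/s5z.png",cv2.resize(im[170:270,266:396],None,fx=6,fy=6,interpolation=cv2.INTER_CUBIC))
E
```

```text
time_s: 12.6
tcp_pos: [0.5359, -0.0886, 0.1946]
eef_rot: [-14.2, 88.9, 175.3]
contact_force: [-0.3, 0.6, -1.7]
gripper_width: 0.0115
12.65 [ 0.536  -0.0886  0.1948] [-14.26  88.89 175.19] jaw 189.4 F [ 0.3 -0.1 -1.3] w 0.0114
zoom 5.0
```

View pics/s5z.png

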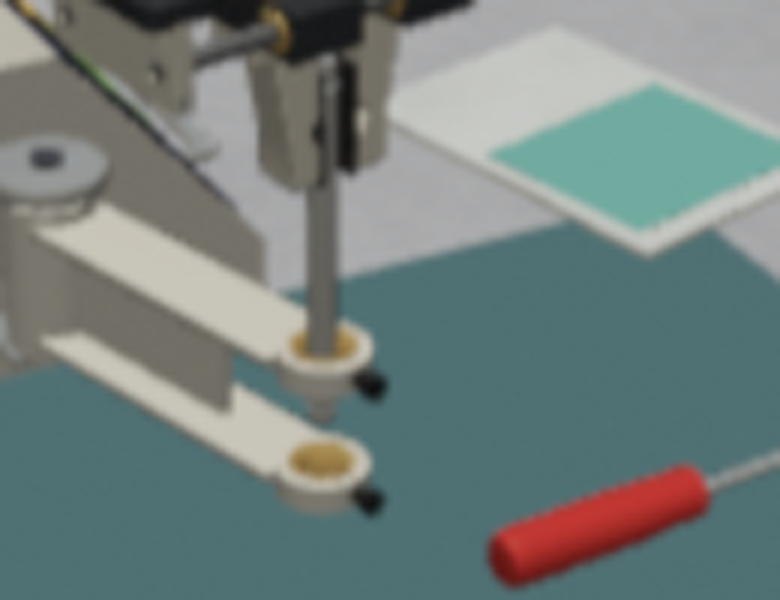

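View pics/w13.png

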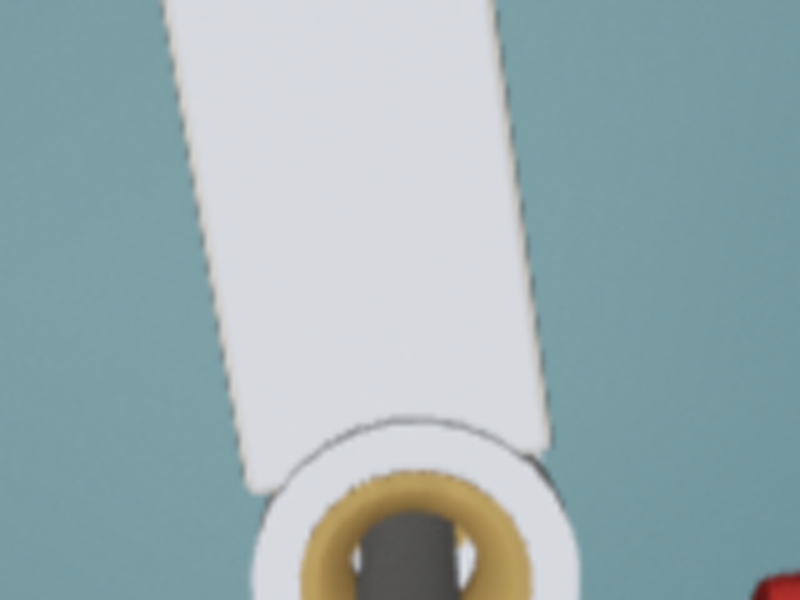

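Foot is centred in the gap (about z = 0.083) with no contact force. Continuing, with a slight bias for the small lean.

```bash
python3 -m handwheel '[[[0,0,-0.2,0],[-0.01,-0.01,-0.2,0],[0,0,-0.2,0],[0,0,0,0],[0,0,0,0]]]'; python3 look.py w14 240 130 160 120
python3 - <<'E'
from h import *
import cv2
im=vision.capture("scene"); cv2.imwrite("pics/s6z.png",cv2.resize(im[170:270,266:396],None,fx=6,fy=6,interpolation=cv2.INTER_CUBIC))
E
```

```text
time_s: 13.2
tcp_pos: [0.5353, -0.0891, 0.1687]
eef_rot: [-14.4, 88.9, 175.0]
contact_force: [0.1, 0.3, -1.5]
gripper_width: 0.0112
13.25 [ 0.5352 -0.089   0.1686] [-14.57  88.88 174.88] jaw 189.4 F [-1.  -0.3 -1.6] w 0.0116
zoom 5.0
```

View pics/s6z.png

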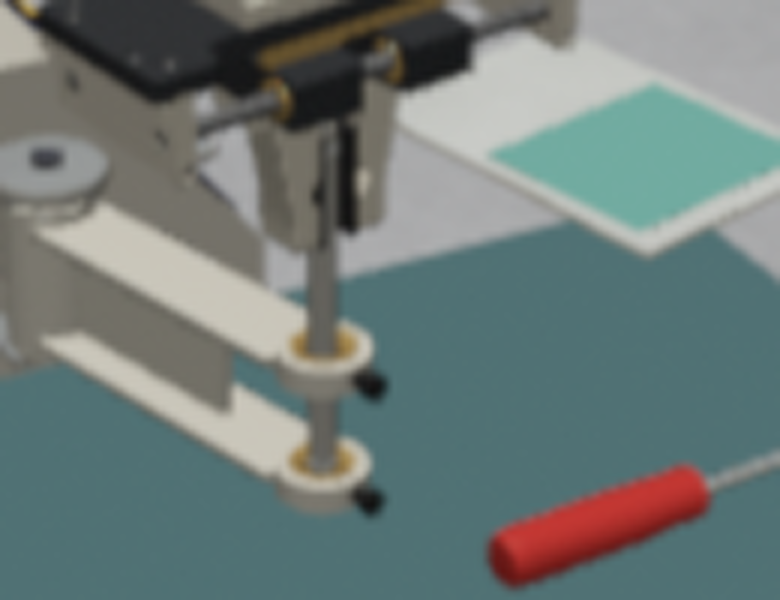

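View pics/w14.png

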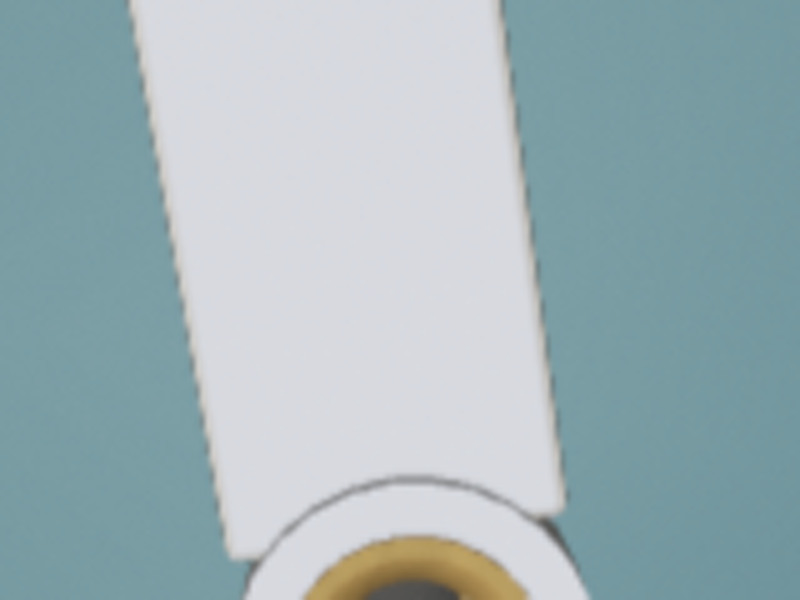

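The foot is entering the lower countersink and forces are still near zero. The rest is down in small steps.

```bash
python3 -m handwheel '[[[-0.01,-0.01,-0.15,0],[0,0,-0.15,0],[0,0,0,0],[0,0,0,0]]]'; python3 -m handwheel '[[[0,0,-0.15,0],[0,0,-0.15,0],[0,0,0,0],[0,0,0,0]]]'
```

```text
time_s: 13.7
tcp_pos: [0.5354, -0.0894, 0.1563]
eef_rot: [-15.6, 89.0, 173.8]
contact_force: [0.0, -0.1, -0.9]
gripper_width: 0.0111
time_s: 14.1
tcp_pos: [0.5352, -0.0894, 0.1432]
eef_rot: [-15.2, 88.9, 174.3]
contact_force: [0.8, 0.3, -1.8]
gripper_width: 0.0112
```

```bash
python3 -m handwheel '[[[0,0,-0.03,0],[0,0,0,0],[0,0,0,0],[0,0,0,0],[0,0,0,0]]]'
python3 look.py w15 0 0 640 480
python3 - <<'E'
from h import *
import cv2
im=vision.capture("scene");cv2.imwrite("pics/s7.png",im); cv2.imwrite("pics/s7z.png",cv2.resize(im[190:265,290:350],None,fx=8,fy=8,interpolation=cv2.INTER_CUBIC))
S=vision.get_calibration("scene"); print("expect foot",proj(S,(.5347,-.0905,.030)),"lower underside",proj(S,(.5347,-.0905,.05)))
E
```

```text
time_s: 14.6
tcp_pos: [0.5356, -0.0894, 0.1423]
eef_rot: [-15.6, 89.0, 173.8]
contact_force: [-0.5, -0.1, -2.0]
gripper_width: 0.0111
14.65 [ 0.5356 -0.0894  0.1423] [-15.58  89.   173.87] jaw 189.5 F [ 0.3 -0.3 -1.9] w 0.0115
zoom 1.25
expect foot [319.07213065 257.7665065 ] lower underside [319.15591455 250.99606584]
```

View pics/s7z.png

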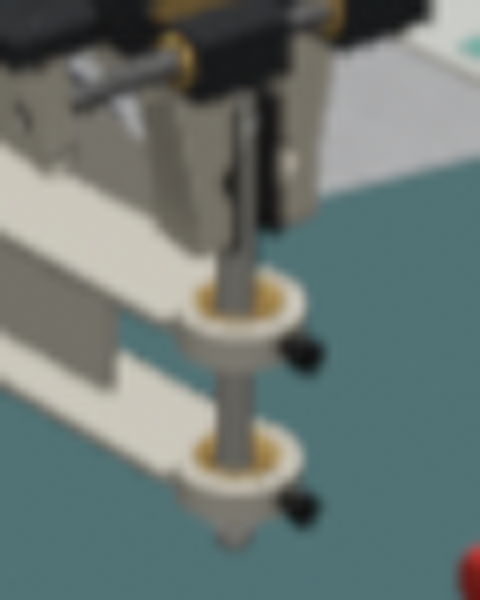

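View pics/s7.png

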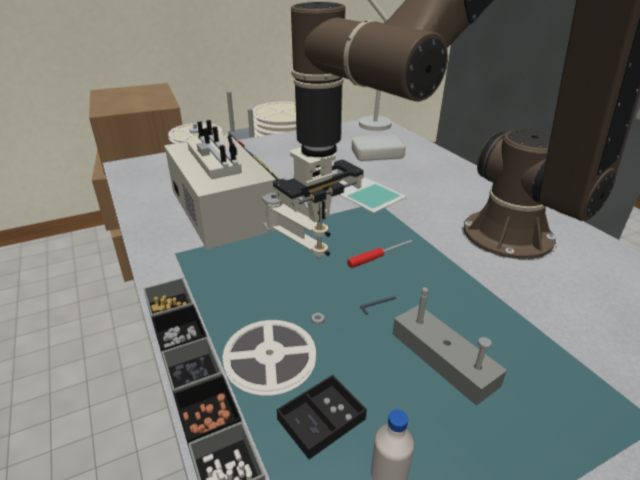

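The shaft runs through both bushings. Its foot silhouette ends at about row 258.3 against an expected 258.9 for 20 mm protrusion, so it stands about 18–20 mm out. Contact force is about 2 N, which is just its weight, and the neighbours are unmoved. Handing in.

```bash
python3 -c "
from plant import readout, close_job
s=readout.get_state();print(s['time_s'],s['tcp_pos'],s['gripper_width'],abs(s['qd']).max());print(close_job())"
```

```text
14.7 [ 0.53559157 -0.08937487  0.14227322] 0.011156379982321172 0.17118190154601276
the job is handed in; nothing more can be done
None
```

I took the 160 mm spindle out of the middle hole of the rack and threads it now stands upright through the upper and lower bushings. I handed the job in at 14.7 s, with the gripper still holding it at a set grip of 40 N.

- **Height:** the foot is at about z = 0.031 m, so 18–20 mm stands out below the lower bushing. The estimates from the gripper height and from the scene picture agree to about 2 mm.
- **Forces and fit:** the wrist force stayed at about 2 N or less in every reading during threading, about the weight of the shaft, and I saw no sign of jamming.
- **Surroundings:** in the last scene picture the reel arm, the other two shafts and the things on the bench look where they were. I judged this by eye and did not measure it.
- **Disagreements:** the camera views differed by up to about 2 mm. The gripper stood about 1° off vertical, and before insertion the spindle leaned by about 1.5°. That is well inside the 4.6° limit, but I did not measure the lean again in the final pose.

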